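Put three cue-tip tools back on their own rests

TASK

The three cue-tip tools have been put back on each other's rests: move them so that the trimmer stands upright in the middle of the round rest, the copper tube stands upright in the middle of the square rest and the file lies centred along the long rest. Put one of them down on the empty cork pad meanwhile to free a place, and leave the cork pad empty at the end. Leave the jar, the ferrule beside it and the glue bottle where they are.

Things in the scene. Friction and masses are not known exactly. Their poses are not given: they have to be found in the camera images.
- trimmer_center (a point): Tip trimmer: a plain steel upright cylinder, 36 mm in diameter and 45 mm high, with a dark grooved band. The point is at its centre, 22.5 mm above its underside; z up along its axis. It starts standing on the square rest. About 0.18 kg.
- tube_mid (a point): Burnishing tube: an upright copper tube open at both ends, 22 mm outside and 16 mm inside diameter, 60 mm high. The point is at its centre, on the axis 30 mm above its underside; z up along its axis. It starts standing on the long rest. About 0.08 kg.
- file_center (a point): Shaping file: a flat bronze-coloured bar, 130 mm long (along its y), 22 mm wide (along its x) and 8 mm thick, lying flat; both ends are alike. The point is at its centre, 4 mm above its underside. It starts lying across the round rest, overhanging it at both ends. About 0.11 kg.
- round_rest: Trimmer's rest: a fixed round maple disc, 68 mm in diameter and 12 mm high, flat top. Origin at the centre of its underside, on the rubber matting; the top is 12 mm above the origin.
- square_rest: Tube's rest: a fixed square maple block, 62 by 62 mm and 12 mm high, flat top. Origin at the centre of its underside; the top is 12 mm above the origin.
- long_rest: File's rest: a fixed long maple block, 150 mm long (along its y), 44 mm wide (along its x) and 12 mm high, flat top. Origin at the centre of its underside; the top is 12 mm above the origin.
- cork_pad: Free spot: a fixed flat square cork pad, 100 by 100 mm and 6 mm thick, empty at the start. Origin at the centre of its underside; the top is 6 mm above the origin.
- jar_center (a point): Bystander, leave alone: closed amber jar, 48 mm in diameter and 45 mm high, standing on the matting. The point is 22.5 mm above its underside.
- ferrule_center (a point): Bystander, leave alone: small white ferrule, 15 mm in diameter and 26 mm high, standing upright on the matting about 48 mm from the jar's centre. The point is at its centre, 13 mm above its underside.
- glue_center (a point): Bystander, leave alone: small white bottle with a black cap, 34 mm in diameter and 75 mm high, standing on the matting to the robot's right. The point is 37.5 mm above its underside.

How it is judged:
By the outcome, as a careful person would: the job done as asked, in the order asked, and still so for the second after the job is handed in, with the robot touching nothing.
It also fails if it takes over 99 s, if anything falls off the work surface, if the arm or the gripper's body presses on something with over 40 N, if the wrist force passes 120 N, or if a joint passes its speed limit or range.

ROBOT

A 6-joint arm with a two-finger parallel gripper is mounted at the origin on the work surface. World frame = base frame: x ahead of the robot, y to its left, z up, the work surface at z = 0. Lengths are in m, angles in rad, forces in N, time in s.
With the tool pointing down it reaches from about 0.35 to 0.85 m from the base axis. Payload 8.1 kg.
Tool frame: the origin (TCP) lies on the centre line of the jaws, within the pads' length; the fingertips stand robot.tips_ahead ahead of it and the grasp point (between the pads) lies 8 mm behind it (robot.tips_ahead is the distance from the TCP to the fingertips, in m); z points along the fingers, y is the direction in which the jaws open and shut (so a half turn about z gives the same grasp; the last joint's range is limited). The gripper opens to 93 mm and grips with 3 to 60 N. Pads are 15 mm wide; open, the fingers measure 128 mm over their backs; the gripper's body (75 mm by 188 mm) begins 65 mm behind the grasp point.
Start: joints at [1.167, 0.13, 1.488, -0, 1.523, -0.085], TCP at [0.188, 0.57, 0.198] pointing down, gripper open.
Joint ranges: [-2.96, 2.96], [-0.89, 2.26], [0.02, 2.5], [-1.34, 4.48], [0, 2.73], [-2.66, 2.66]. Speed limits (rad/s): [2.39, 2.39, 2.79, 3.14, 3.14, 3.14].

INTERFACE

Orientations are given as a rotation vector (axis times angle).
In Python, from plant import monitor, eyes, job, robot gives the robot as it stands.
- The arm moves only by the tool servo_tool, never from a script. Its argument "plan" is a list that holds one entry, the list of rows, each a list of 7 numbers: the closure, from -1 (fully open) to 1 (shut), so that 0 is half open, then the shift along the world's x, y, z in mm, then the turn, a rotation vector about the world's x, y, z in rad. In form: [[[hand, dx, dy, dz, ax, ay, az], ...]]. A call has 1 to 12 rows; each row shifts and turns the commanded pose from where the row before left it; what a row does not reach is not made up. A row lasts 1/10 s, in which the tool goes at most 50 mm and 8.59 degrees, less where a joint would pass 70% of its speed; a pose out of reach is approached as far as the arm can. A call with a gripper value outside its range is refused whole. The fingers move at their own pace and stop on an object; "force" is the grip in N (left out, the last holds). Time passes only in rows, so rows that do not move let the fingers close. It gives the time, the measured TCP pose, the force and the opening at its end, in the units of the state.
- monitor.read_state(): the state, without advancing time (a new reading comes with each control period).
- eyes.read_camera(name): name is "side" or "top"; returns the picture (420x560x3 uint8, red, green, blue); there is no depth.
- eyes.camera_info(name): a dict with "mtx" (3x3 intrinsics, pixels), "R" (3x3) and "t" (3): a world point X has camera coordinates R X + t. Camera axes: x right, y down, z forward; pixel columns grow to the right and rows downward; lengths in m; the calibration is good to about 2 mm. A picture is of the moment at which its call begins. camera_info takes no time and is no camera call.
- job.close_job(): hands the job in, once; it reports no verdict.
The state is a dict: "t": time; "q": joint angles; "dq": joint speeds; "joint_torque": joint torques, N m; "tool_pos": TCP position; "orientation": TCP orientation; "force": force on the tool from outside, world axes, zero at the start; "wrist_torque": the same for the moment, N m; "opening": finger opening in m.
Only numpy, scipy, OpenCV 4.12 (cv2) and the standard library are available. Lean on these libraries where they do the work, as an engineer would, in place of code of your own. Each camera call takes 0.05 s, during which the arm holds its last target. There are 200 camera calls.

## Working session

There is one attempt and no reset: what is moved stays moved. The work goes in short steps, Python scripts to look and compute and a tool call to move; the robot and the scene stay as the last step left them, time stands still between calls to the robot, and variables do not carry over. Pictures are saved under pics/ and viewed, about 12 in all and at most 16, crops included, and the job is handed in when it is done.

Besides the shell and the picture viewer there is one more tool, called as name(argument=value, ...), one argument or row to a line, values as JSON. servo_tool: Moves the arm, as the interface text tells. Its arguments: {"type":"object","properties":{"plan":{"type":"array"},"force":{"type":"number"}},"required":["plan"]}

```bash
mkdir -p pics; ls
python3 - <<'E'
from plant import monitor, eyes, job, robot
import cv2
print(robot.tips_ahead); print(monitor.read_state())
for n in ("top","side"):
    im=eyes.read_camera(n); cv2.imwrite(f"pics/{n}0.png",im[:,:,::-1]); print(n,eyes.camera_info(n))
E
```

```text
pics
0.011
{'t': 0.0, 'q': array([ 1.16659936e+00,  1.31157062e-01,  1.48928101e+00, -4.26936900e-05,
        1.52302467e+00, -8.54147088e-02]), 'dq': array([ 0.00037421, -0.00121042, -0.00166173, -0.00011449,  0.00287073,
       -0.00151636]), 'joint_torque': array([ 4.71073054e-04, -5.59863603e+01, -4.91740358e+01,  7.68298097e-02,
        3.56859877e-02, -1.49657735e-04]), 'tool_pos': array([0.18780425, 0.56919605, 0.19728901]), 'orientation': array([-4.98555624e-01, -3.10136272e+00,  2.86580554e-03]), 'force': array([-0.78978893,  0.47721459,  0.73531872]), 'wrist_torque': array([-0.01731186, -0.03815775,  0.00585902]), 'opening': 0.09301832072488006}
top {'mtx': array([[451.61308681,   0.        , 280.92524445],
       [  0.        , 451.61308681, 212.97157994],
       [  0.        ,   0.        ,   1.        ]]), 'R': array([[ 2.24336956e-02, -9.99745164e-01,  2.51703698e-03],
       [-9.93960104e-01, -2.25742687e-02, -1.07395128e-01],
       [ 1.07424580e-01, -9.25647284e-05, -9.94213232e-01]]), 't': array([-0.02083322,  0.5765443 ,  0.92119952])}
side {'mtx': array([[424.47288036,   0.        , 284.52580764],
       [  0.        , 424.47288036, 207.86028599],
       [  0.        ,   0.        ,   1.        ]]), 'R': array([[ 0.77122179, -0.63654886,  0.00474315],
       [-0.33697565, -0.41456753, -0.84532903],
       [ 0.54005959,  0.65033785, -0.53422498]]), 't': array([-0.42720761,  0.21882043,  0.79642998])}
```

View pics/top0.png

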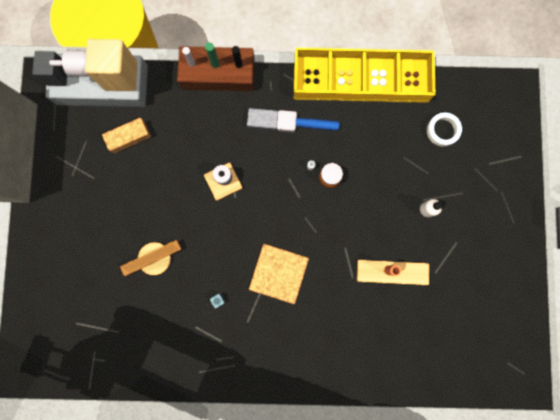

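View pics/side0.png

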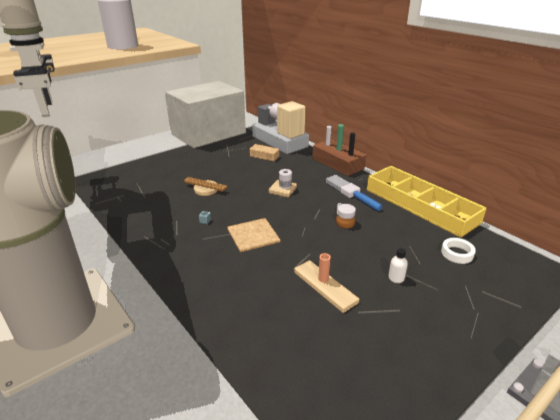

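Top view: the file lies over the round disc at (152,258), the trimmer on the square rest at (222,180), the cork pad is at (279,273), and the tube is on the long rest at (393,272). The jar is at (331,175), the ferrule at (311,165) and the bottle at (431,207). The side view agrees. Next I'll measure these.

```bash
cat > h.py <<'E'
import numpy as np, cv2
from plant import monitor, eyes, job, robot
C={n:eyes.camera_info(n) for n in("top","side")}
def plane(n,uv,z):
    c=C[n]; d=c["R"].T@np.linalg.solve(c["mtx"],[uv[0],uv[1],1]); o=-c["R"].T@c["t"]
    return (o+d*(z-o[2])/d[2])
def proj(n,X):
    c=C[n]; p=c["mtx"]@(c["R"]@np.array(X)+c["t"]); return p[:2]/p[2]
def pair(a,b):  # triangulate top uv a, side uv b
    P=[C[n]["mtx"]@np.c_[C[n]["R"],C[n]["t"]] for n in("top","side")]
    X=cv2.triangulatePoints(*P,np.float64(a),np.float64(b)).ravel(); return X[:3]/X[3]
def poly(n,mask,z,roi):
    """largest contour within roi (u0,v0,u1,v1) cast on plane z -> minAreaRect in mm"""
    m=np.zeros_like(mask); u0,v0,u1,v1=roi; m[v0:v1,u0:u1]=mask[v0:v1,u0:u1]
    c=max(cv2.findContours(m,cv2.RETR_EXTERNAL,cv2.CHAIN_APPROX_NONE)[0],key=cv2.contourArea)
    P=np.float32([plane(n,p,z)[:2]*1000 for p in c[:,0]])
    return P,cv2.minAreaRect(P)
E
python3 - <<'E'
from h import *
big=[]
for n,rois in (("top",[(110,225,200,290),(195,155,250,210),(240,235,320,310),(345,250,440,295),(295,150,350,195)]),("side",[(170,165,240,205),(260,160,305,205),(285,245,365,315)])):
    im=cv2.imread(f"pics/{n}0.png")
    for i,(a,b,c,d) in enumerate(rois):
        hsv=cv2.cvtColor(im[b:d,a:c],cv2.COLOR_BGR2HSV)
        t=cv2.resize(im[b:d,a:c],(260,int(260*(d-b)/(c-a))),interpolation=cv2.INTER_NEAREST)[:290]
        big.append(cv2.copyMakeBorder(t,0,290-t.shape[0],0,6,cv2.BORDER_CONSTANT))
big.append(big[0]*0)
cv2.imwrite("pics/crops.png",cv2.resize(np.vstack([np.hstack(big[i:i+3]) for i in(0,3,6)]),(640,600)))
im=cv2.imread("pics/top0.png");h=cv2.cvtColor(im,cv2.COLOR_BGR2HSV)
for p in [(155,245),(152,258),(125,270),(175,246),(240,190),(222,174),(370,271),(393,268),(395,274),(280,270),(331,175),(331,185),(420,280),(60,120),(300,200)]: print(p,h[p[1],p[0]])
E
```

```text
(155, 245) [ 26  86 254]
(152, 258) [ 15 163 200]
(125, 270) [ 16 163 216]
(175, 246) [ 15 168 208]
(240, 190) [13 79 68]
(222, 174) [ 0  5 47]
(370, 271) [ 24 105 252]
(393, 268) [ 10 173 197]
(395, 274) [ 10 172 206]
(280, 270) [ 22 126 251]
(331, 175) [  8   4 253]
(331, 185) [ 12 171 128]
(420, 280) [ 26  85 254]
(60, 120) [ 0 33 31]
(300, 200) [17 36 50]
```

View pics/crops.png

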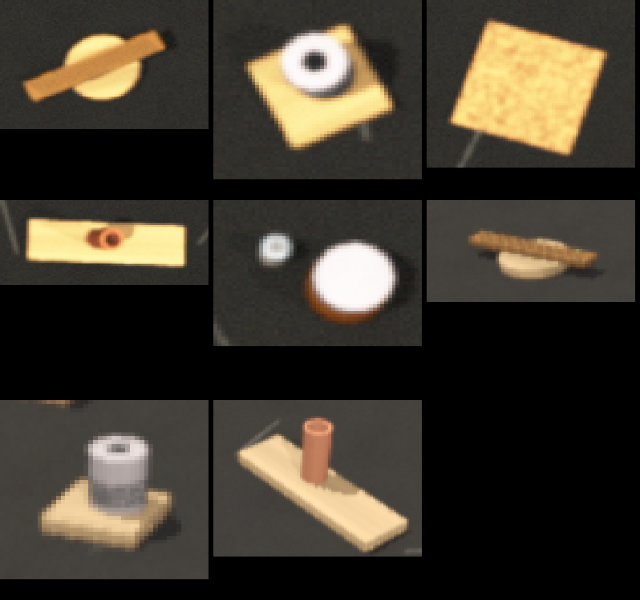

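Run:
```python
from h import *
im=cv2.imread("pics/top0.png");h=cv2.cvtColor(im,cv2.COLOR_BGR2HSV)
H,S,V=[h[...,i].astype(int) for i in range(3)]
u8=lambda m:m.astype(np.uint8)*255
wood=u8((S>60)&(V>120)&(H<35))
r=lambda x:(np.round(x[0],1),np.round(x[1],1),round(x[2],1))
P,R=poly("top",u8((H<20)&(S>125)&(V>90)),.020,(110,225,200,290)); print("file",r(R),np.round(cv2.boxPoints(R),1).tolist())
P,R=poly("top",u8((H>19)&(S>50)&(V>130)),.012,(110,225,200,290)); print("disc part",r(R))
P,_=poly("top",wood,.012,(110,225,200,290)); 
fc=np.array(R[0]); 
P2=[]
for z in (.012,):
    m=u8((H>19)&(S>50)&(V>130)); m[:225]=0;m[290:]=0;m[:,:110]=0;m[:,200:]=0
    ys,xs=np.nonzero(m); pts=np.float32([plane("top",(x,y),z)[:2]*1000 for x,y in zip(xs,ys)])
    print("disc circ",cv2.minEnclosingCircle(pts))
P,R=poly("top",wood,.012,(195,155,250,210)); print("square",r(R))
P,R=poly("top",u8((S<50)&(V>150)),.057,(195,155,250,210)); print("trim",cv2.minEnclosingCircle(P),r(R))
P,R=poly("top",wood,.006,(240,235,320,310)); print("cork",r(R))
P,R=poly("top",wood,.012,(345,250,440,295)); print("long",r(R))
P,R=poly("top",u8((H<16)&(S>110)),.072,(380,258,408,282)); print("tube",r(R),P.min(0),P.max(0))
P,R=poly("top",u8((S<60)&(V>150)),.045,(317,160,348,192)); print("jar",cv2.minEnclosingCircle(P))
P,R=poly("top",u8((V>110)),.026,(300,155,318,175)); print("ferr",cv2.minEnclosingCircle(P))
P,R=poly("top",u8((V>110)),.04,(415,195,446,220)); print("glue",cv2.minEnclosingCircle(P))
# side
im=cv2.imread("pics/side0.png");h=cv2.cvtColor(im,cv2.COLOR_BGR2HSV)
H,S,V=[h[...,i].astype(int) for i in range(3)]
P,R=poly("side",u8((H<13)&(S>100)),.072,(310,245,340,290))
m=np.array([proj("side",[*(p/1000),.072]) for p in P]); print("tube side px",m.min(0),m.max(0))
P,R=poly("side",u8((S<45)&(V>100)),.057,(272,165,300,196)); m=np.array([proj("side",[*(p/1000),.057]) for p in P]); print("trim side px",m.min(0),m.max(0))
print("nadir",proj("top",-C["top"]["R"].T@C["top"]["t"]-[0,0,.9]), -C["top"]["R"].T@C["top"]["t"])
```

```text
file (array([475.7, 265.8]), array([ 68.7, 128.6]), 6.1) [[434.70001220703125, 326.1000061035156], [448.29998779296875, 198.1999969482422], [516.5999755859375, 205.5], [503.0, 333.29998779296875]]
disc part (array([457.4, 251. ]), array([22.9, 59. ]), 28.1)
disc circ ((475.8420715332031, 261.1053161621094), 33.17272186279297)
square (array([646., 120.]), array([65.5, 65.5]), 27.2)
trim ((652.6997680664062, 118.3207015991211), 19.283273696899414) (array([653.1, 117.5]), array([36.8, 35. ]), 35.0)
cork (array([449.7,  -5.4]), array([104.4, 104.8]), 73.7)
long (array([ 458.4, -248.3]), array([153.8,  48.4]), 88.4)
tube (array([ 463.3, -232.6]), array([19.8, 34. ]), 1.3) [ 453.34534 -249.48314] [ 473.42657 -215.58606]
jar ((661.4153442382812, -111.84406280517578), 22.778438568115234)
ferr ((683.1661376953125, -69.73149108886719), 10.397063255310059)
glue ((593.3414916992188, -320.3340759277344), 22.83412742614746)
tube side px [318.99999026 252.99999557] [330.00000497 282.00000044]
trim side px [278.99998866 167.9999971 ] [291.99999132 188.000004  ]
nadir [279.78190135 261.75492294] [ 0.47456993 -0.00772758  0.97783924]
```

Run:
```python
from h import *
from scipy.optimize import least_squares
from scipy.spatial.transform import Rotation as Ro
im=cv2.imread("pics/top0.png");h=cv2.cvtColor(im,cv2.COLOR_BGR2HSV)
H,S,V=[h[...,i].astype(int) for i in range(3)]
u8=lambda m:m.astype(np.uint8)*255
for hi in (18,19):
    P,R=poly("top",u8((H<hi)&(S>140)&(V>130)),.020,(110,225,200,290)); b=cv2.boxPoints(R); e=[b[1]-b[0],b[2]-b[1]]; e=max(e,key=np.linalg.norm)
    print("file",np.round(R[0],1),np.round(R[1],1),"long axis deg",np.degrees(np.arctan2(e[1],e[0])))
f=np.array(R[0]);a=e/np.linalg.norm(e);nn=np.array([-a[1],a[0]])
P,_=poly("top",u8((S>50)&(V>120)&(H<35)),.012,(110,225,200,290))
# keep points clear of the bar
d=(P-f)@nn; q=P[(abs(d)>17)]
s=least_squares(lambda p:np.hypot(*(q-p[:2]).T)-p[2],[475,262,34],loss="soft_l1"); print("disc",s.x,s.cost,len(q), (d.min(),d.max()))
for n,Z in(("tube",[463.3,-239.4]),("trim",[653,118])):
    z0,z1,rr=(.012,.072,.011) if n=="tube" else (.012,.057,.018)
    t=np.linspace(0,6.28,60); p=np.array([proj("side",[Z[0]/1e3+rr*np.cos(k),Z[1]/1e3+rr*np.sin(k),z]) for k in t for z in(z0,z1)]); print(n,"pred side",p.min(0),p.max(0))
s=monitor.read_state(); print(Ro.from_rotvec(s["orientation"]).as_matrix().round(3))
```

```text
file [477.  265.8] [ 25.7 131.2] long axis deg -61.923508
file [477.  265.8] [ 25.7 131.2] long axis deg -61.923508
disc [476.02377349 260.76407746  34.75810037] 10.363214829722647 63 (np.float64(-38.568275697487934), np.float64(32.367346978546266))
tube pred side [318.85283866 254.75663622] [331.26523617 284.33116098]
trim pred side [278.68741025 170.01385475] [291.46465955 189.99874985]
[[-0.95   0.313 -0.001]
 [ 0.313  0.95  -0.002]
 [ 0.    -0.002 -1.   ]]
```

servo_tool(
  plan=[
    [[-0.3,38,-37,-4,0,0,0],[-0.3,38,-37,-4,0,0,0],[-0.3,38,-37,-4,0,0,0],[-0.3,38,-37,-4,0,0,0],[-0.3,38,-37,-4,0,0,0],[-0.3,38,-37,-4,0,0,0],[-0.3,38,-37,-4,0,0,0],[-0.3,38,-37,-4,0,0,0],[-0.3,38,-37,-4,0,0,0],[-0.3,38,-37,-4,0,0,0],[-0.3,38,-37,-4,0,0,0],[-0.3,38,-37,-4,0,0,0]],
  ],
  force=15,
)

```text
t: 1.3
tool_pos: [0.6176, 0.1506, 0.1526]
orientation: [-0.499, -3.101, 0.0]
force: [0.6, -0.2, 0.2]
opening: 0.0605
```

servo_tool(
  plan=[
    [[-0.3,0,0,0,0,0,0],[-0.3,0,0,0,0,0,0],[-0.3,0,0,0,0,0,0]],
  ],
)

```text
t: 1.6
tool_pos: [0.616, 0.153, 0.1529]
orientation: [-0.498, -3.101, -0.0]
force: [0.4, 0.7, 0.3]
opening: 0.0606
```

servo_tool(
  plan=[
    [[-0.3,19,-18,-20,0,0,0],[-0.3,18,-17,-20,0,0,0],[-0.3,0,0,-20,0,0,0],[-0.3,0,0,-20,0,0,0],[-0.3,0,0,-20,0,0,0],[-0.3,0,0,-20,0,0,0],[-0.3,0,0,0,0,0,0],[-0.3,0,0,0,0,0,0]],
  ],
)

```text
t: 2.4
tool_pos: [0.653, 0.1186, 0.0336]
orientation: [-0.496, -3.102, 0.0]
force: [-0.2, 0.7, 0.9]
opening: 0.0602
```

Run:
```python
from h import *
im=eyes.read_camera("side")[150:220,240:340,::-1]; cv2.imwrite("pics/s1.png",cv2.resize(im,(700,490),interpolation=cv2.INTER_CUBIC))
```

```text
(no output)
```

View pics/s1.png

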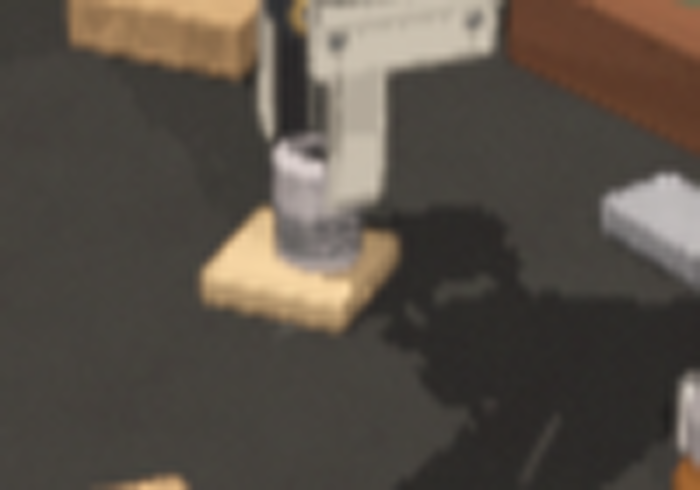

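The jaws straddle the trimmer, which stands at crop (318,205). I'll close on it.

servo_tool(
  plan=[
    [[1,0,0,0,0,0,0],[1,0,0,0,0,0,0],[1,0,0,0,0,0,0],[1,0,0,0,0,0,0],[1,0,0,0,0,0,0],[1,0,0,0,0,0,0],[1,0,0,0,0,0,0]],
  ],
  force=15,
)

```text
t: 3.15
tool_pos: [0.6542, 0.1173, 0.0338]
orientation: [0.499, 3.101, 0.0]
force: [-0.8, -0.8, 5.1]
opening: 0.0356
```

servo_tool(
  plan=[
    [[1,0,0,20,0,0,0],[1,0,0,30,0,0,0],[1,-10,-6,20,0,0,0],[1,-29,-17,0,0,0,0],[1,-29,-17,0,0,0,0],[1,-29,-17,0,0,0,0],[1,-29,-17,0,0,0,0],[1,-29,-17,0,0,0,0],[1,-29,-17,0,0,0,0],[1,-19,-14,0,0,0,0],[1,0,0,0,0,0,0],[1,0,0,0,0,0,0]],
  ],
)

```text
t: 4.35
tool_pos: [0.4506, -0.0046, 0.103]
orientation: [0.5, 3.101, 0.001]
force: [-0.1, 0.4, -1.6]
opening: 0.035
```

servo_tool(
  plan=[
    [[1,0,0,-20,0,0,0],[1,0,0,-20,0,0,0],[1,0,0,-20,0,0,0],[1,0,0,-10,0,0,0],[1,0,0,-3,0,0,0],[1,0,0,-1,0,0,0],[1,0,0,0,0,0,0],[1,0,0,0,0,0,0]],
  ],
)

```text
t: 5.15
tool_pos: [0.4516, -0.0046, 0.0302]
orientation: [0.498, 3.1, 0.0]
force: [-0.4, 0.6, -0.6]
opening: 0.0356
```

servo_tool(
  plan=[
    [[1,0,0,-1,0,0,0],[1,0,0,-1,0,0,0],[1,0,0,0,0,0,0]],
  ],
)

```text
t: 5.45
tool_pos: [0.4513, -0.0048, 0.0278]
orientation: [0.499, 3.101, -0.0]
force: [0.5, -1.1, 2.4]
opening: 0.0354
```

servo_tool(
  plan=[
    [[-0.3,0,0,0,0,0,0],[-0.3,0,0,0,0,0,0],[-0.3,0,0,0,0,0,0],[-0.3,0,0,20,0,0,0],[-0.3,0,0,40,0,0,0],[-0.3,0,0,40,0,0,0],[-0.3,2,-39,0,0,0,0],[-0.3,2,-39,0,0,0,0],[-0.3,2,-39,0,0,0,0],[-0.3,2,-39,0,0,0,0],[-0.3,2,-39,0,0,0,0],[-0.3,2,-39,0,0,0,0]],
  ],
)

```text
t: 6.65
tool_pos: [0.4625, -0.2402, 0.1272]
orientation: [0.499, 3.102, 0.0]
force: [0.4, 0.6, -0.5]
opening: 0.0604
```

servo_tool(
  plan=[
    [[-0.3,0,0,0,0,0,0],[-0.3,0,0,0,0,0,0]],
  ],
)

```text
t: 6.85
tool_pos: [0.4623, -0.239, 0.1268]
orientation: [-0.502, -3.1, -0.001]
force: [0.4, -0.1, -0.0]
opening: 0.0606
```

Run:
```python
from h import *
im=eyes.read_camera("side")[180:330,230:400,::-1]; cv2.imwrite("pics/s2.png",cv2.resize(im,None,fx=3.5,fy=3.5,interpolation=cv2.INTER_CUBIC))
```

```text
(no output)
```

View pics/s2.png

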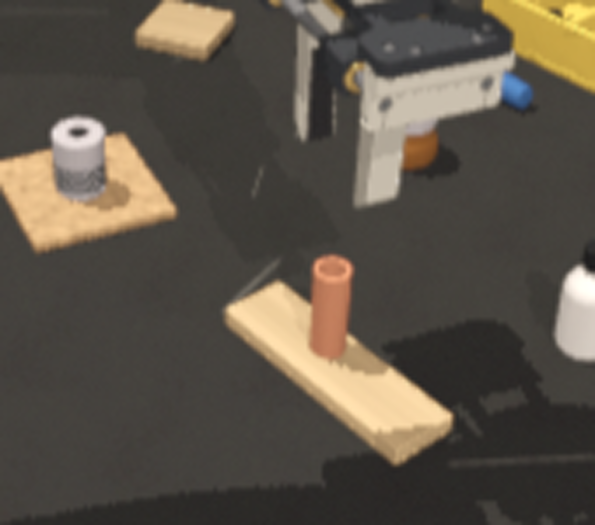

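The trimmer stands on the cork pad at crop (78,160), and the jaws hang above the tube at (330,305). I'll descend and grip.

servo_tool(
  plan=[
    [[-0.3,0,0,-20,0,0,0],[-0.3,0,0,-20,0,0,0],[-0.3,0,0,-20,0,0,0],[-0.3,0,0,-20,0,0,0],[-0.3,0,0,-5,0,0,0],[-0.3,0,0,0,0,0,0],[1,0,0,0,0,0,0],[1,0,0,0,0,0,0],[1,0,0,0,0,0,0],[1,0,0,0,0,0,0],[1,0,0,0,0,0,0],[1,0,0,0,0,0,0]],
  ],
  force=12,
)

```text
t: 8.1
tool_pos: [0.4628, -0.2387, 0.0424]
orientation: [0.499, 3.101, 0.0]
force: [0.6, 0.6, 0.6]
opening: 0.021
```

servo_tool(
  plan=[
    [[1,0,0,0,0,0,0],[1,0,0,0,0,0,0]],
  ],
)

```text
t: 8.3
tool_pos: [0.4629, -0.2387, 0.0424]
orientation: [0.499, 3.101, -0.0]
force: [0.3, 0.2, 1.7]
opening: 0.0213
```

```bash
cat >> h.py <<'E'
def hsv(n,name):
    im=eyes.read_camera(n)[:,:,::-1]; cv2.imwrite(f"pics/{name}.png",im)
    h=cv2.cvtColor(np.ascontiguousarray(im),cv2.COLOR_BGR2HSV).astype(int); return h[...,0],h[...,1],h[...,2]
u8=lambda m:m.astype(np.uint8)*255
E
python3 - <<'E'
from h import *
H,S,V=hsv("top","top2")
for z in(.012,):
  for v in (110,140,170):
    P,R=poly("top",u8((S>50)&(V>v)&(H<35)),z,(190,150,255,212)); print(v,R)
P,R=poly("side",u8((S>50)&(H<35)&(V>110)),.012,(255,170,310,205)) ; print(P.min(0),P.max(0),R)
E
```

```text
110 ((646.2635498046875, 120.47079467773438), (65.1389389038086, 65.57417297363281), 27.995046615600586)
140 ((646.1488037109375, 120.08328247070312), (63.858150482177734, 63.593318939208984), 27.272241592407227)
170 ((646.309326171875, 120.69599914550781), (62.81241226196289, 62.651222229003906), 27.272241592407227)Traceback (most recent call last):
  File "<stdin>", line 6, in <module>
  File "h.py", line 15, in poly
    c=max(cv2.findContours(m,cv2.RETR_EXTERNAL,cv2.CHAIN_APPROX_NONE)[0],key=cv2.contourArea)
ValueError: max() iterable argument is empty
```

servo_tool(
  plan=[
    [[1,0,0,20,0,0,0],[1,0,0,35,0,0,0],[1,4,0,30,0,0,0],[1,20,40,0,0,0,0],[1,20,40,0,0,0,0],[1,20,40,0,0,0,0],[1,20,40,0,0,0,0],[1,20,40,0,0,0,0],[1,20,40,0,0,0,0],[1,20,40,0,0,0,0],[1,20,40,0,0,0,0],[1,20,40,0,0,0,0]],
  ],
)

```text
t: 9.55
tool_pos: [0.6469, 0.123, 0.1266]
orientation: [-0.498, -3.101, 0.001]
force: [0.2, -1.1, -0.4]
opening: 0.0214
```

servo_tool(
  plan=[
    [[1,0,0,-20,0,0,0],[1,0,0,-20,0,0,0],[1,0,0,-20,0,0,0],[1,0,0,-15,0,0,0],[1,0,0,-3,0,0,0],[1,0,0,0,0,0,0],[1,0,0,0,0,0,0]],
  ],
)

```text
t: 10.25
tool_pos: [0.6475, 0.1213, 0.0504]
orientation: [0.499, 3.1, 0.001]
force: [-0.1, 0.1, -0.1]
opening: 0.0207
```

servo_tool(
  plan=[
    [[1,0,0,-4,0,0,0],[1,0,0,-2,0,0,0],[1,0,0,-1,0,0,0],[1,0,0,-1,0,0,0],[1,0,0,0,0,0,0]],
  ],
)

```text
t: 10.75
tool_pos: [0.6475, 0.1214, 0.0424]
orientation: [0.498, 3.1, 0.0]
force: [-1.1, 0.5, 4.6]
opening: 0.0213
```

servo_tool(
  plan=[
    [[-0.3,0,0,0,0,0,0],[-0.3,0,0,0,0,0,0],[-0.3,0,0,0,0,0,0],[-0.3,0,0,25,0,0,0],[-0.3,0,0,30,0,0,0],[-0.3,0,0,30,0,0,0],[-0.3,-28,24,0,0,0,-0.127],[-0.3,-28,24,0,0,0,-0.127],[-0.3,-28,24,0,0,0,-0.127],[-0.3,-28,24,0,0,0,-0.127],[-0.3,-28,24,0,0,0,-0.127],[-0.3,-28,24,0,0,0,-0.127]],
  ],
)

```text
t: 11.95
tool_pos: [0.4774, 0.2661, 0.1261]
orientation: [-1.623, -2.69, 0.0]
force: [-0.0, 0.3, 0.3]
opening: 0.0602
```

servo_tool(
  plan=[
    [[-0.3,-2,1,0,0,0,0],[-0.3,0,0,0,0,0,0]],
  ],
)

```text
t: 12.15
tool_pos: [0.4762, 0.2669, 0.1262]
orientation: [1.611, 2.697, -0.0]
force: [0.2, 0.2, 0.9]
opening: 0.0606
```

Run:
```python
from h import *
from scipy.spatial.transform import Rotation as Ro
s=monitor.read_state(); m=Ro.from_rotvec(s["orientation"]).as_matrix(); print(np.degrees(np.arctan2(m[1,1],m[0,1])),s["tool_pos"])
a=eyes.read_camera("top"); b=eyes.read_camera("side")
cv2.imwrite("pics/top3.png",a[:,:,::-1]); cv2.imwrite("pics/side3.png",b[:,:,::-1])
A=cv2.resize(a[150:310,100:440,::-1],None,fx=2.3,fy=2.3)[:, :]; B=cv2.resize(b[150:260,170:370,::-1],None,fx=2,fy=2)
B=cv2.copyMakeBorder(B,0,0,0,A.shape[1]-B.shape[1],cv2.BORDER_CONSTANT)
cv2.imwrite("pics/v3.png",np.vstack([A,B]))
h=cv2.cvtColor(np.ascontiguousarray(a[:,:,::-1]),cv2.COLOR_BGR2HSV).astype(int);H,S,V=h[...,0],h[...,1],h[...,2]
P,R=poly("top",u8((S>50)&(V>140)&(H<35)&(H>18)),.012,(345,250,440,295)); print("long",R,cv2.boxPoints(R).round(1).tolist())
P,R=poly("top",u8((H<16)&(S>110)),.072,(208,160,238,200)); print("tube z72",R,P.min(0),P.max(0))
P,R=poly("top",u8((S<50)&(V>150)),.051,(260,250,300,295)); print("trim",cv2.minEnclosingCircle(P))
```

```text
28.289621243761292 [0.47621203 0.26687486 0.12623067]
long ((458.0919494628906, -248.25340270996094), (149.64706420898438, 45.26548385620117), 88.43746948242188) [[433.3999938964844, -322.3999938964844], [478.70001220703125, -323.70001220703125], [482.79998779296875, -174.10000610351562], [437.5, -172.8000030517578]]
tube z72 ((642.5022583007812, 118.27529907226562), (31.49479866027832, 21.936843872070312), 35.234798431396484) [628.75397  105.181564] [655.56177 132.21574]
trim ((450.42938232421875, -4.317578315734863), 18.176982879638672)
```

View pics/v3.png

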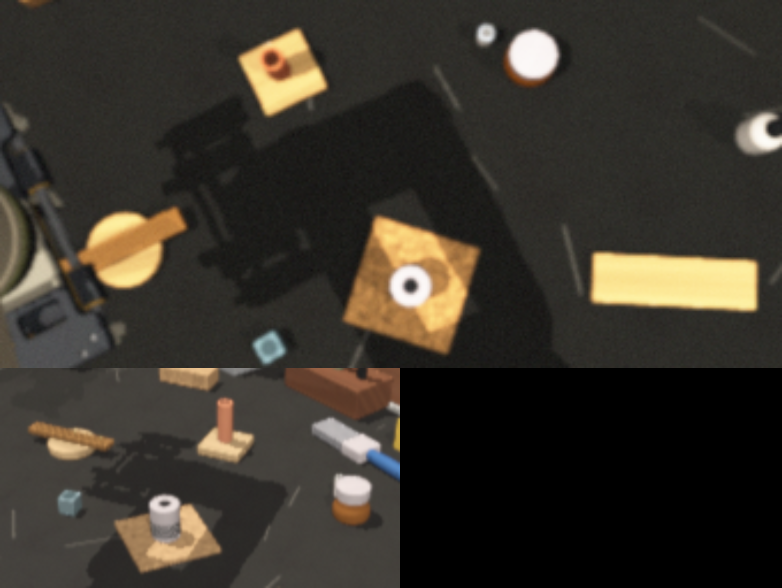

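The tube stands centred on the square rest at crop (273,63), measured (647,121.5) against a rest centre of (647,121). The trimmer is on the cork pad, the long rest is free, and the gripper is aligned over the file. Next I'll grip the file, keeping the tips just above the disc.

servo_tool(
  plan=[
    [[-0.3,0,0,-25,0,0,0],[-0.3,0,0,-25,0,0,0],[-0.3,0,0,-25,0,0,0],[-0.3,0,0,-15,0,0,0],[-0.3,0,0,-8,0,0,0],[-0.3,0,0,-3,0,0,0],[-0.3,0,0,0,0,0,0],[-0.3,0,0,0,0,0,0]],
  ],
)

```text
t: 13.05
tool_pos: [0.4777, 0.2667, 0.0265]
orientation: [1.616, 2.693, 0.002]
force: [-0.2, -0.5, 0.7]
opening: 0.0603
```

Run:
```python
from h import *
im=eyes.read_camera("side")[140:215,150:260,::-1]; cv2.imwrite("pics/s4.png",cv2.resize(im,None,fx=6,fy=6,interpolation=cv2.INTER_CUBIC))
```

```text
(no output)
```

View pics/s4.png

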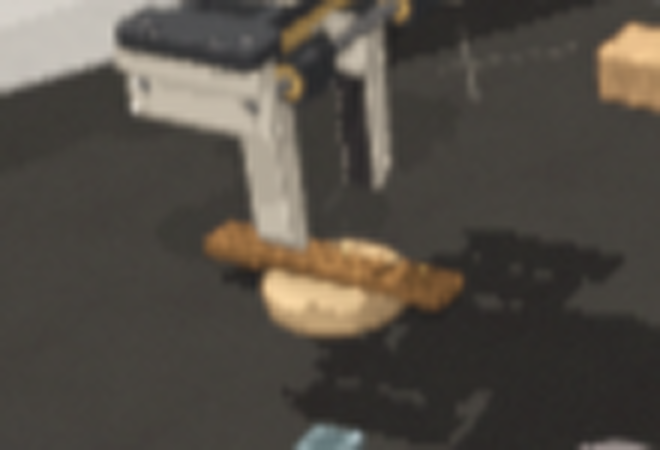

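Run:
```python
from h import *
from scipy.spatial.transform import Rotation as Ro
s=monitor.read_state(); m=Ro.from_rotvec(s["orientation"]).as_matrix(); p=s["tool_pos"]; print(p)
f=lambda X:((proj("side",X)-[150,140])*6).round()
tip=p+m[:,2]*.011
print("tip mid",f(tip),"inner tips",f(tip+m[:,1]*.03),f(tip-m[:,1]*.03),"back tips",f(tip+m[:,1]*.047),f(tip-m[:,1]*.047))
print("file ctr top",f([.477,.2665,.02]),"ends",f([.477+.0306,.2665-.0573,.02]),f([.477-.0306,.2665+.0573,.02]))
print("disc ctr",f([.476,.262,.012]))
```

```text
[0.47768334 0.26679885 0.02648297]
tip mid [330. 270.] inner tips [362. 242.] [296. 299.] back tips [380. 227.] [277. 315.]
file ctr top [328. 262.] ends [448. 288.] [212. 237.]
disc ctr [333. 281.]
```

Run:
```python
from h import *
from scipy.spatial.transform import Rotation as Ro
for nm,p,o,half,off,k,obs in (("s1",[.653,.1186,.0336],[-.496,-3.102,0],.03,[240,150],7,"(355,205)"),("s2",[.4623,-.239,.1268],[-.502,-3.1,0],.03,[230,180],3.5,"(378,205),(318,139)"),("s4",[.4777,.2667,.0265],[1.616,2.693,.002],.03,[150,140],6,"(285,245),(370,187)")):
    m=Ro.from_rotvec(o).as_matrix()
    for a in (.011,-.009):
        print(nm,a,obs,[((proj("side",np.array(p)+m[:,2]*a+m[:,1]*e)-off)*k).round().tolist() for e in (.038,-.038)])
```

```text
s1 0.011 (355,205) [[281.0, 194.0], [349.0, 278.0]]
s1 -0.009 (355,205) [[281.0, 151.0], [350.0, 234.0]]
s2 0.011 (378,205),(318,139) [[309.0, 176.0], [369.0, 252.0]]
s2 -0.009 (378,205),(318,139) [[311.0, 147.0], [371.0, 222.0]]
s4 0.011 (285,245),(370,187) [[371.0, 235.0], [287.0, 306.0]]
s4 -0.009 (285,245),(370,187) [[367.0, 198.0], [283.0, 269.0]]
```

The near fingertip shows at crop (285,245) and the far one at (370,187). That's higher than the claimed tip offset predicts. Closing here is a harmless test: it either grips the file or shuts on air above it.

servo_tool(
  plan=[
    [[1,0,0,0,0,0,0],[1,0,0,0,0,0,0],[1,0,0,0,0,0,0],[1,0,0,0,0,0,0],[1,0,0,0,0,0,0],[1,0,0,0,0,0,0],[1,0,0,0,0,0,0],[1,0,0,0,0,0,0]],
  ],
  force=15,
)

```text
t: 13.9
tool_pos: [0.4767, 0.2664, 0.0252]
orientation: [-1.616, -2.694, 0.0]
force: [-0.1, 0.9, -0.9]
opening: 0.0024
```

Run:
```python
from h import *
im=eyes.read_camera("side")[140:215,150:260,::-1]; a=cv2.resize(im,None,fx=5,fy=5,interpolation=cv2.INTER_CUBIC); cv2.imwrite("pics/s5.png",a)
```

```text
(no output)
```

View pics/s5.png

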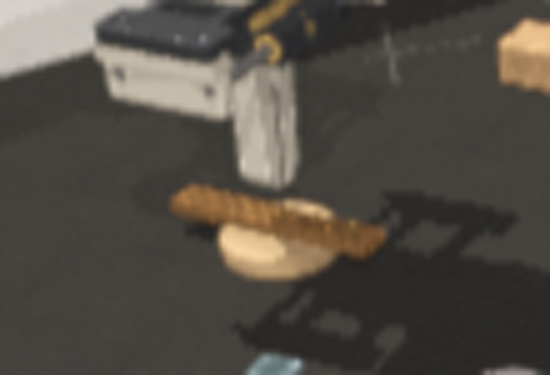

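The jaws closed to 2 mm with the tips at crop (268,187), above the file at (278,222). So the real tips are about 27 mm higher than stated, about 41 mm up when the TCP reads 25 mm. The earlier grips were just shallower than planned. I'll reopen, go lower and watch the force.

servo_tool(
  plan=[
    [[-0.3,0,0,0,0,0,0],[-0.3,0,0,0,0,0,0],[-0.3,0,0,0,0,0,0],[-0.3,0,0,0,0,0,0],[-0.3,0,0,0,0,0,0],[-0.3,0,0,-8,0,0,0],[-0.3,0,0,-8,0,0,0],[-0.3,0,0,-4,0,0,0],[-0.3,0,0,0,0,0,0],[-0.3,0,0,0,0,0,0]],
  ],
)

```text
t: 14.95
tool_pos: [0.4764, 0.2663, 0.0049]
orientation: [-1.616, -2.694, 0.001]
force: [-0.4, -0.4, -0.8]
opening: 0.0604
```

Run:
```python
from h import *
im=eyes.read_camera("side")[140:215,150:260,::-1]; a=cv2.resize(im,None,fx=6,fy=6,interpolation=cv2.INTER_CUBIC); cv2.imwrite("pics/s6.png",a)
```

```text
(no output)
```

View pics/s6.png

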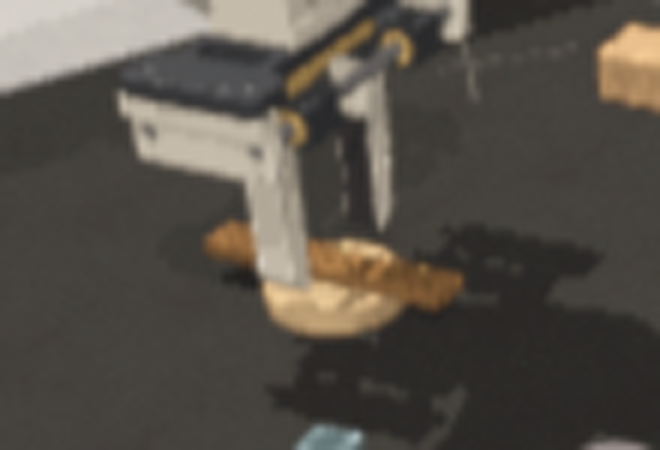

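servo_tool(
  plan=[
    [[-0.3,0,0,-3,0,0,0],[-0.3,0,0,0,0,0,0]],
  ],
)

```text
t: 15.2
tool_pos: [0.4767, 0.2664, 0.0021]
orientation: [-1.616, -2.694, 0.0]
force: [0.8, -0.2, -0.3]
opening: 0.0607
```

servo_tool(
  plan=[
    [[-0.3,0,0,-2,0,0,0],[-0.3,0,0,0,0,0,0]],
  ],
)

```text
t: 15.4
tool_pos: [0.4765, 0.2663, -0.0]
orientation: [-1.616, -2.694, 0.0]
force: [-0.9, -0.3, 0.7]
opening: 0.0601
```

servo_tool(
  plan=[
    [[-0.3,0,0,-1,0,0,0],[-0.3,0,0,0,0,0,0]],
  ],
)

```text
t: 15.6
tool_pos: [0.4766, 0.2664, -0.0009]
orientation: [-1.616, -2.694, 0.0]
force: [-0.9, 0.3, 0.5]
opening: 0.0607
```

servo_tool(
  plan=[
    [[-0.3,0,0,-1,0,0,0],[-0.3,0,0,0,0,0,0]],
  ],
)

```text
t: 15.8
tool_pos: [0.4766, 0.2663, -0.0019]
orientation: [-1.616, -2.694, 0.0]
force: [0.2, -0.7, -0.8]
opening: 0.0609
```

servo_tool(
  plan=[
    [[-0.3,0,0,-1,0,0,0],[-0.3,0,0,0,0,0,0]],
  ],
)

```text
t: 16.0
tool_pos: [0.4766, 0.2664, -0.0029]
orientation: [-1.616, -2.694, 0.0]
force: [-0.3, 0.6, 0.6]
opening: 0.0603
```

servo_tool(
  plan=[
    [[1,0,0,0,0,0,0],[1,0,0,0,0,0,0],[1,0,0,0,0,0,0],[1,0,0,0,0,0,0],[1,0,0,0,0,0,0],[1,0,0,0,0,0,0],[1,0,0,0,0,0,0],[1,0,0,0,0,0,0]],
  ],
  force=20,
)

```text
t: 16.8
tool_pos: [0.4767, 0.2664, -0.0028]
orientation: [-1.616, -2.694, 0.0]
force: [0.1, -0.5, 0.9]
opening: 0.0216
```

servo_tool(
  plan=[
    [[1,0,0,15,0,0,0],[1,0,0,35,0,0,0],[1,0,0,35,0,0,0],[1,0,-25,15,0,0,0],[1,-3,-40,0,0,0,0],[1,-3,-40,0,0,0,0],[1,-3,-40,0,0,0,-0.086],[1,-3,-40,0,0,0,-0.086],[1,-2,-40,0,0,0,-0.086],[1,-2,-40,0,0,0,-0.086],[1,-2,-40,0,0,0,-0.086],[1,-1,-40,0,0,0,-0.088]],
  ],
)

```text
t: 18.0
tool_pos: [0.4576, -0.0802, 0.0985]
orientation: [2.255, 2.185, 0.001]
force: [0.7, -0.4, -1.4]
opening: 0.0214
```

servo_tool(
  plan=[
    [[1,0,-40,0,0,0,0],[1,0,-40,0,0,0,0],[1,0,-40,0,0,0,0],[1,0,-40,0,0,0,0],[1,0,-10,0,0,0,0],[1,0,0,0,0,0,0],[1,0,0,0,0,0,0]],
  ],
)

```text
t: 18.7
tool_pos: [0.4577, -0.2478, 0.0975]
orientation: [-2.252, -2.19, -0.001]
force: [0.7, 0.4, -1.8]
opening: 0.0216
```

```bash
cat >> h.py <<'E'
def pose():
    from scipy.spatial.transform import Rotation as Ro
    s=monitor.read_state(); m=Ro.from_rotvec(s["orientation"]).as_matrix(); print("pose",(s["tool_pos"]*1000).round(1),"yaw",np.degrees(np.arctan2(m[1,1],m[0,1])).round(2),s["opening"])
E
python3 -c "
from h import *
pose()"
```

```text
pose [ 457.7 -247.8   97.5] yaw -1.62 0.021642560477673014
```

servo_tool(
  plan=[
    [[1,0,-1,-20,0,0,0],[1,0,0,-25,0,0,0],[1,0,0,-25,0,0,0],[1,0,0,-20,0,0,0],[1,0,0,-6,0,0,0],[1,0,0,-3,0,0,0],[1,0,0,0,0,0,0],[1,0,0,0,0,0,0]],
  ],
)

```text
t: 19.5
tool_pos: [0.4587, -0.2499, -0.0004]
orientation: [2.25, 2.189, 0.001]
force: [0.6, -0.5, -0.6]
opening: 0.0217
```

servo_tool(
  plan=[
    [[1,0,0,-1,0,0,0],[1,0,0,0,0,0,0]],
  ],
)

```text
t: 19.7
tool_pos: [0.4581, -0.2499, -0.0021]
orientation: [2.252, 2.189, 0.0]
force: [-0.3, 0.7, -1.3]
opening: 0.0218
```

servo_tool(
  plan=[
    [[1,0,0,-1,0,0,0],[1,0,0,0,0,0,0]],
  ],
)

```text
t: 19.9
tool_pos: [0.4581, -0.25, -0.0028]
orientation: [2.252, 2.189, 0.0]
force: [-2.0, 1.9, 5.9]
opening: 0.0217
```

servo_tool(
  plan=[
    [[-0.3,0,0,0,0,0,0],[-0.3,0,0,0,0,0,0],[-0.3,0,0,0,0,0,0],[-0.3,0,0,15,0,0,0],[-0.3,0,0,35,0,0,0],[-0.3,0,0,40,0,0,0],[-0.3,-1,41,0,0,0,0],[-0.3,-1,41,0,0,0,0],[-0.3,-1,41,0,0,0,0],[-0.3,-1,41,0,0,0,0],[-0.3,-1,41,0,0,0,0],[-0.3,-2,40,0,0,0,0]],
  ],
)

```text
t: 21.1
tool_pos: [0.4509, -0.0031, 0.0876]
orientation: [2.252, 2.189, 0.002]
force: [0.5, 0.5, 0.0]
opening: 0.0609
```

servo_tool(
  plan=[
    [[-0.3,0,0,0,0,0,0],[-0.3,0,0,0,0,0,0]],
  ],
)

```text
t: 21.3
tool_pos: [0.4511, -0.0041, 0.0872]
orientation: [2.249, 2.192, 0.001]
force: [-0.1, -0.1, -0.6]
opening: 0.0604
```

Run:
```python
from h import *
pose()
H,S,V=hsv("top","top7")
im=cv2.imread("pics/top7.png"); A=cv2.resize(im[220:300,100:440],None,fx=2.3,fy=2.3); b=eyes.read_camera("side")[150:320,150:400,::-1]
B=cv2.resize(b,None,fx=2.2,fy=2.2); B=cv2.copyMakeBorder(B,0,0,0,A.shape[1]-B.shape[1],cv2.BORDER_CONSTANT); cv2.imwrite("pics/v7.png",np.vstack([A,B]))
def ax(R):
    b=cv2.boxPoints(R); e=max([b[1]-b[0],b[2]-b[1]],key=np.linalg.norm); return np.degrees(np.arctan2(e[1],e[0]))%180
P,R=poly("top",u8((S>50)&(V>120)&(H<35)),.012,(345,250,440,295)); print("long",R,ax(R))
P,R=poly("top",u8((H<19)&(S>135)&(V>100)),.020,(345,250,440,295)); print("file",R,ax(R))
P,R=poly("top",u8((S>50)&(V>120)&(H<35)),.012,(120,235,190,285)); print("disc",cv2.fitEllipse(P),R)
```

```text
pose [451.1  -4.1  87.2] yaw -1.45 0.06041935577993509
long ((458.7545166015625, -249.26470947265625), (151.20950317382812, 47.49436950683594), 88.86714935302734) 88.86715
file ((458.5111999511719, -244.46051025390625), (147.177734375, 45.350006103515625), 89.13595581054688) 89.13595
disc ((476.1540222167969, 260.868408203125), (68.64060974121094, 69.55178833007812), 155.40927124023438) ((476.60955810546875, 261.0160217285156), (67.72200012207031, 70.2757568359375), 1.2818185091018677)
```

View pics/v7.png

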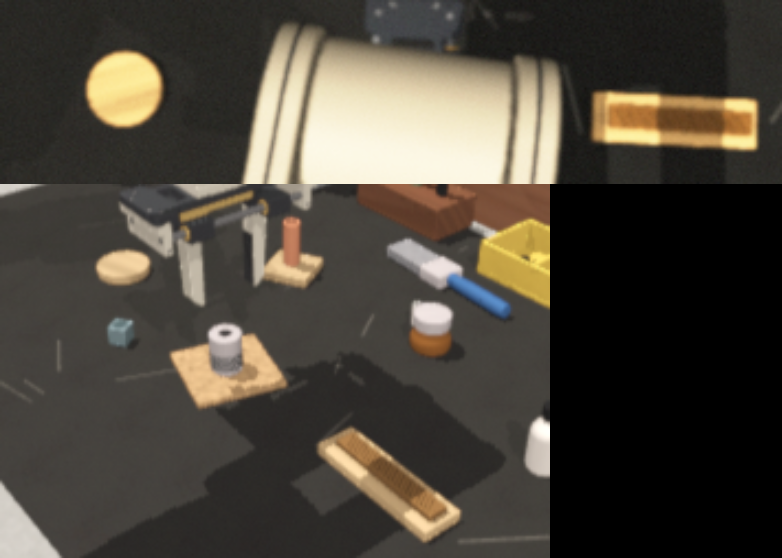

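The file lies on the long rest (crop about (385,475) in the side part, straight and fully on it). The tube stands at (292,243), the trimmer is on the cork at (226,350), and the disc is clear. I'll take the trimmer next, with a deeper grip, and check the file's centring once the arm's shadow is gone.

servo_tool(
  plan=[
    [[-0.3,0,0,-20,0,0,0],[-0.3,0,0,-20,0,0,0],[-0.3,0,0,-20,0,0,0],[-0.3,0,0,-15,0,0,0],[-0.3,0,0,0,0,0,0],[1,0,0,0,0,0,0],[1,0,0,0,0,0,0],[1,0,0,0,0,0,0],[1,0,0,0,0,0,0],[1,0,0,0,0,0,0],[1,0,0,0,0,0,0],[1,0,0,0,0,0,0]],
  ],
  force=15,
)

```text
t: 22.6
tool_pos: [0.4512, -0.0048, 0.0121]
orientation: [2.251, 2.19, 0.0]
force: [-3.6, -0.8, 6.1]
opening: 0.0355
```

servo_tool(
  plan=[
    [[1,0,0,15,0,0,0],[1,0,0,25,0,0,0],[1,0,6,20,0,0,0],[1,4,40,0,0,0,0],[1,4,40,0,0,0,0],[1,4,40,0,0,0,0],[1,4,40,0,0,0,0],[1,4,40,0,0,0,0],[1,4,40,0,0,0,0],[1,1,20,0,0,0,0],[1,0,0,0,0,0,0],[1,0,0,0,0,0,0]],
  ],
)

```text
t: 23.8
tool_pos: [0.4753, 0.2613, 0.0708]
orientation: [2.251, 2.192, -0.002]
force: [0.8, 0.5, -1.6]
opening: 0.0356
```

servo_tool(
  plan=[
    [[1,0,0,-20,0,0,0],[1,0,0,-20,0,0,0],[1,0,0,-10,0,0,0],[1,0,0,-1,0,0,0],[1,0,0,0,0,0,0],[1,0,0,0,0,0,0]],
  ],
)

```text
t: 24.4
tool_pos: [0.4765, 0.2614, 0.0213]
orientation: [2.252, 2.189, 0.002]
force: [-0.7, 0.9, -1.3]
opening: 0.0355
```

servo_tool(
  plan=[
    [[1,0,0,-2,0,0,0],[1,0,0,0,0,0,0]],
  ],
)

```text
t: 24.6
tool_pos: [0.476, 0.2615, 0.0186]
orientation: [2.252, 2.19, 0.001]
force: [-0.1, 0.4, -1.6]
opening: 0.036
```

servo_tool(
  plan=[
    [[1,0,0,-1,0,0,0],[1,0,0,0,0,0,0]],
  ],
)

```text
t: 24.8
tool_pos: [0.4761, 0.2617, 0.0181]
orientation: [2.252, 2.19, 0.001]
force: [-2.0, -1.4, 4.9]
opening: 0.0355
```

Contact. I'll release, rise and clear the view.

servo_tool(
  plan=[
    [[-0.3,0,0,0,0,0,0],[-0.3,0,0,0,0,0,0],[-0.3,0,0,0,0,0,0],[-0.3,0,0,25,0,0,0],[-0.3,0,0,40,0,0,0],[-0.3,0,0,40,0,0,0],[-0.3,-20,40,10,0,0,0],[-0.3,-20,40,10,0,0,0],[-0.3,-20,40,10,0,0,0],[-0.3,-20,40,0,0,0,0],[-0.3,-20,40,0,0,0,0],[-0.3,-20,40,0,0,0,0]],
  ],
)

```text
t: 26.0
tool_pos: [0.3547, 0.503, 0.1523]
orientation: [2.252, 2.19, 0.001]
force: [1.1, -1.0, -0.6]
opening: 0.0608
```

servo_tool(
  plan=[
    [[-0.3,-20,30,0,0,0,0],[-0.3,0,0,0,0,0,0],[-0.3,0,0,0,0,0,0]],
  ],
)

```text
t: 26.3
tool_pos: [0.3351, 0.5316, 0.1517]
orientation: [2.25, 2.192, -0.001]
force: [0.1, -0.3, 0.1]
opening: 0.0604
```

```bash
cat > chk.py <<'E'
from h import *
import sys
pose(); k=sys.argv[1]
H,S,V=hsv("top","top"+k)
im=cv2.imread(f"pics/top{k}.png"); A=cv2.resize(im[140:300,100:440],None,fx=2.3,fy=2.3); b=eyes.read_camera("side")[150:320,150:400,::-1]
B=b if 0 else cv2.resize(b,None,fx=1.3,fy=1.3); B=cv2.copyMakeBorder(B,0,0,0,A.shape[1]-B.shape[1],cv2.BORDER_CONSTANT); cv2.imwrite(f"pics/v{k}.png",np.vstack([A,B]))
def ax(R):
    b=cv2.boxPoints(R); e=max([b[1]-b[0],b[2]-b[1]],key=np.linalg.norm); return np.degrees(np.arctan2(e[1],e[0]))%180
P,R=poly("top",u8((S>50)&(V>120)&(H<35)),.012,(345,250,440,295)); print("long",R,ax(R))
for s in (125,140): P,R=poly("top",u8((H<19)&(S>s)&(V>100)),.020,(345,250,440,295)); print("file",R,ax(R))
P,R=poly("top",u8(((S>50)&(V>120)&(H<35))|(V>150)),.012,(120,235,190,285)); print("disc",cv2.fitEllipse(P),R)
P,R=poly("top",u8((S<50)&(V>150)),.057,(120,230,190,285)); print("trim",cv2.minEnclosingCircle(P),R)
P,R=poly("top",u8((S>50)&(V>140)&(H<35)),.012,(190,150,255,212)); print("square",R)
P,R=poly("top",u8((H<16)&(S>110)),.072,(208,160,238,200)); print("tube z72",R)
P,R=poly("top",u8((S<60)&(V>150)),.045,(317,160,348,192)); print("jar",cv2.minEnclosingCircle(P))
P,R=poly("top",u8((V>110)),.026,(300,155,318,175)); print("ferr",cv2.minEnclosingCircle(P))
P,R=poly("top",u8((V>110)),.04,(415,195,446,220)); print("glue",cv2.minEnclosingCircle(P))
E
python3 chk.py 8
```

```text
pose [335.1 531.6 151.7] yaw -1.49 0.060382392794764844
long ((458.4206237792969, -248.25912475585938), (153.8031005859375, 48.5850944519043), 88.37272644042969) 88.37273
file ((459.6669616699219, -250.60791015625), (131.07296752929688, 22.311553955078125), 88.03289794921875) 88.032906
file ((459.6292724609375, -250.80059814453125), (130.82501220703125, 22.126537322998047), 87.49769592285156) 87.49768
disc ((476.3673400878906, 260.0228576660156), (65.27730560302734, 68.00904083251953), 86.21202850341797) ((476.6148986816406, 260.72454833984375), (67.72235870361328, 65.88965606689453), 1.2917003631591797)
trim ((477.7264404296875, 261.8424072265625), 17.559673309326172) ((478.1430358886719, 261.7433776855469), (32.29721450805664, 32.74819564819336), 1.2897813320159912)
square ((646.2858276367188, 120.5152587890625), (64.99955749511719, 63.941104888916016), 28.256956100463867)
tube z72 ((641.9188232421875, 118.15872192382812), (30.116989135742188, 20.85784339904785), 32.55992889404297)
jar ((661.4852294921875, -112.01761627197266), 22.84368896484375)
ferr ((683.1661376953125, -69.73149108886719), 10.397063255310059)
glue ((593.3414916992188, -320.3340759277344), 22.83412742614746)
```

View pics/v8.png

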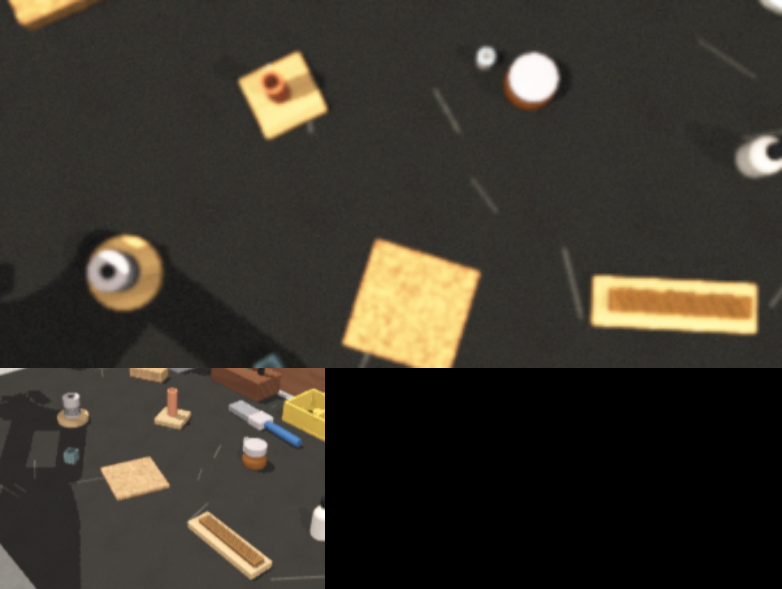

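The trimmer stands in the middle of the disc at (125,270) and the tube in the middle of the square rest. The file lies within the long rest's outline, about 1.5 mm off centre. The cork pad is empty and the bystanders have not moved. I'll hand in.

```bash
python3 -c "
from plant import job
print(job.close_job())"
```

```text
the job is handed in; nothing more can be done
None
```

All three tools are on their own rests, the cork pad is empty, and the job is handed in at about 26 s of robot time. I parked the trimmer on the cork pad, moved the tube to the square rest and the file to the long rest, then moved the trimmer to the round rest.

Offsets from the last top view, taken with the gripper clear of everything:

| Tool | Rest | Offset from rest centre |
|---|---|---|
| Tube | square | about 1 mm |
| Trimmer | round | about 1–2 mm (its edge was partly in the arm's shadow) |
| File | long | about 1–1.5 mm in each direction, and under 1° off the rest's axis |

The jar, ferrule and bottle measured the same as at the start, to within 0.2 mm.

- **Fingertip offset disagreed:** in the side view the fingertips stood roughly 27 mm higher relative to the reported TCP than `robot.tips_ahead` says. The first two grips were therefore shallower than planned, though they held, and the first try at the file closed on air above it. I then went lower and it gripped.
- **Side camera row error:** it also showed objects about 2 pixels higher than the top view predicted. I left the file's small offset as it was rather than risk a regrasp.

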